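# Secure the filters and shut the respirator case

## Task

The respirator filter case stands open. With the fingertips only, push its upright retaining flap all the way down over the two seated filters, then swing the case's lid fully shut over it. Grip and lift nothing, and leave the loose filters, lens and canister where they stand.

Things in the scene. Friction and masses are not known exactly. Their poses are not given: they have to be found in the camera images.
- case: Dark olive open-topped case, fixed to the bench: 180 (its x) by 240 (its y) by 80 mm high, walls 6 mm, two cream filters in a black foam bed inside. Origin: centre of its underside, on the bench; z up. The lid is hinged along its +x rim, the flap inside near its -x wall. Seen from above, its +x axis points roughly to the robot's left (within about 20 degrees).
- lid_hinge (a point): Middle of the lid's hinge line, in case axes 90 mm along +x and 80 mm up. The hinge axis runs along the case's y.
- lid_edge (a point): Middle of the lid's free edge, on its outer face. The lid is an olive board 240 mm wide, 184 mm from hinge line to free edge, 8 mm thick; its inner face passes through the hinge line. A small steel tongue (50 mm wide) at the free edge sticks out 5 mm beyond it and 14 mm below the inner face. When shut its outer face is level, 88 mm above the bench.
- lid (a joint): Lid angle in rad: 0 is shut flat on the rim, pi/2 is upright, starts at 1.7 to 2.0 (leaning outwards past upright), stop at 2.1. A stiff friction hinge: it stays where it is left, never falls by itself, and has no catch. Pushing it near the free edge takes 1 to 6 N. A standing flap blocks it.
- flap_hinge (a point): Middle of the flap's hinge line, in case axes -74 mm along x and 62 mm up. The hinge axis runs along the case's y.
- flap_edge (a point): Middle of the flap's free edge (end of its orange tab), on the face that is uppermost when folded down and that looks out of the case (case -x) when upright. The flap is a cream panel 140 mm wide and 100 mm long, 5 mm thick, with an orange tab 50 mm wide that makes it 124 mm from hinge line to free edge; the other face passes through the hinge line. Folded, it lies inside the case, its top 67 mm above the bench.
- flap (a joint): Flap angle in rad: 0 is folded down flat over the filters, pi/2 is upright, starts at 1.3 to 1.65, stop at 1.75. It folds towards the case's +x (towards the lid's hinge). A stiff friction hinge: it stays where it is left; pushing it takes 1 to 2 N near the tab.
- filter_a: Loose cream round filter with a black face, 66 mm across, 24 mm high, lying flat on the bench; bystander. Origin: centre of its underside.
- filter_b: Loose filter like filter_a; bystander. Origin: centre of its underside.
- lens: Loose cream lens ring with glass, 100 mm across, 16 mm high, lying flat on the bench; bystander. Origin: centre of its underside.
- canister: Loose sage-green canister with a black cap standing upright, 64 mm across, 92 mm high; bystander. Origin: centre of its underside.

How it is judged:
On the way, in this order (a step that is already met when the one before it is completed fails the run):
1. the flap is folded down flat while the lid is still open (value of joint flap below 0.08 rad and value of joint lid above 0.9 rad), for 0.2 s.
2. the lid is shut over the folded flap (value of joint lid below 0.04 rad and value of joint flap below 0.08 rad), for 0.2 s.
At the end, for the whole second after the job is handed in: Lid shut to within 0.04 rad and at rest, flap folded to within 0.08 rad under it, the loose filters, lens and canister within 25 mm of where they began and the canister upright (all of step 2 and velocity of joint lid between -0.05 and 0.05 rad/s and distance of each of filter_a, filter_b, lens, canister from where it was at the start of the episode below 0.025 m and angle between canister's own z axis and vertical below 0.2 rad); the robot touches nothing.
It fails at once if the lid is swung down past 0.9 rad while the flap still stands up (value of joint lid below 0.9 rad and value of joint flap above 0.3 rad).
It fails at once if a loose filter, the lens or the canister is pushed away, lifted or knocked over (moved over 25 mm, canister tipped over 0.35 rad) (distance of any of filter_a, filter_b, lens, canister from where it was at the start of the episode above 0.025 m or angle between canister's own z axis and vertical above 0.35 rad).
It also fails if it takes over 59 s, if anything falls off the work surface, if the arm or the gripper's body presses on something with over 40 N, if the wrist force passes 120 N, or if a joint passes its speed limit or range.

## Robot

A 7-joint arm with a two-finger parallel gripper is mounted at the origin on the work surface. World frame = base frame: x ahead of the robot, y to its left, z up, the work surface at z = 0. Lengths are in m, angles in rad, forces in N, time in s.
With the tool pointing down it reaches from about 0.4 to 0.9 m from the base axis. Payload 5.6 kg.
Tool frame: the origin (TCP) lies midway between the tips of the shut fingers; the grasp point (between the pads) lies 19 mm behind it; x points along the fingers, z is the direction in which the jaws open and shut, and the axes are right-handed (so a half turn about x gives the same grasp; the last joint's range is limited). The gripper opens to 92 mm and grips with 3 to 60 N. Pads are 20 mm wide; open, the fingers measure 128 mm over their backs; the gripper's body (75 mm by 189 mm) begins 69 mm behind the grasp point.
Start: joints at [1.205, 0.468, -0.012, 1.603, 0.006, 1.071, -0.056], TCP at [0.206, -0.616, 0.178] pointing down, gripper open.
Joint ranges: [-2.53, 2.53], [-0.31, 2.02], [-1.57, 1.55], [0.28, 2.44], [-1.29, 4.43], [0.15, 1.84], [-2.92, 2.92]. Speed limits (rad/s): [2.57, 2.57, 3.14, 3.14, 3.14, 3.14, 3.14].

## Interface

Orientations are given as a unit quaternion [w, x, y, z].
In Python, from rig import get_state, camera, hand_in gives the robot as it stands.
- The arm moves only by the shell command python3 -m inch 'ROWS'. ROWS is JSON, a list that holds one entry, the list of rows, each a list of 7 numbers: the shift along the tool's x, y, z normalised to -1 to 1, where 1 is 0.5 m, then the turn, a rotation vector about the tool's x, y, z normalised to -1 to 1, where 1 is pi/2 rad, then the gripper's target within -1 to 1 (fully open at 1, half-way at 0, shut at -1). In form: [[[x, y, z, wx, wy, wz, gripper], ...]]. A call has 1 to 20 rows; each row shifts and turns the commanded pose from where the row before left it, along the tool's axes as they then stand; what a row does not reach is not made up. A row lasts 1/8 s, in which the tool goes at most 62.5 mm and 10.7 degrees, less where a joint would pass 70% of its speed; a pose out of reach is approached as far as the arm can. A call with a number of a shift or a turn outside -1 to 1 is refused whole. A call with a gripper value outside its range is refused whole. The fingers move at their own pace and stop on an object; the grip force is fixed at half the most. Time passes only in rows, so rows that do not move let the fingers close. It gives the time, the measured TCP pose, the force and the opening at its end, in the units of the state.
- get_state(): the state, without advancing time (a new reading comes with each control period).
- camera(name): name is "side" or "top"; returns a dict with "image" (420x560x3 uint8, blue, green, red), "fx", "fy", "cx", "cy" (pixels), "world_from_camera" (4x4, takes a point from camera to world coordinates). Camera axes: x right, y down, z forward; pixel columns grow to the right and rows downward; lengths in m; the calibration is good to about 2 mm. A picture is of the moment at which its call begins. There is no depth.
- hand_in(): hands the job in, once; it reports no verdict.
The state is a dict: "clock": time; "joint_positions": joint angles; "joint_vel": joint speeds; "joint_efforts": joint torques, N m; "eef_pos": TCP position; "tool_rot": TCP orientation; "ft_force": force on the tool from outside, world axes, zero at the start; "ft_torque": the same for the moment, N m; "opening": finger opening in m.
Only numpy, scipy, OpenCV 4.12 (cv2) and the standard library are available. Lean on these libraries where they do the work, as an engineer would, in place of code of your own. Each camera call takes 0.05 s, during which the arm holds its last target.

## Working session

There is one attempt and no reset: what is moved stays moved. The work goes in short steps, Python scripts to look and compute and a shell command to move; the robot and the scene stay as the last step left them, time stands still between calls to the robot, and variables do not carry over. Pictures are saved under pics/ and viewed, and the job is handed in when it is done.

```bash
ls; mkdir -p pics
python3 - <<'E'
from rig import get_state,camera
import cv2,json,numpy as np
s=get_state()
for k,v in s.items(): print(k,np.round(v,4).tolist())
for n in("side","top"):
    c=camera(n); cv2.imwrite(f"pics/{n}0.png",c["image"]); print(n,c["fx"],c["fy"],c["cx"],c["cy"],np.round(c["world_from_camera"],4).tolist())
E
```

```text
pics
clock 0.0
joint_positions [1.205, 0.4684, -0.0116, 1.6036, 0.006, 1.0714, -0.0563]
joint_vel [-0.0012, -0.0005, 0.001, 0.001, -0.0004, -0.0012, -0.0017]
joint_efforts [0.0005, -52.0569, -0.0118, -24.3742, -0.0565, 0.0173, 0.0002]
eef_pos [0.2059, -0.6158, 0.177]
tool_rot [0.5733, 0.4135, 0.5744, -0.4128]
ft_force [0.2089, -0.57, 0.209]
ft_torque [-0.052, 0.03, -0.0195]
opening 0.092
side 512.0178131138856 512.0178131138856 280.9171918610006 207.98348405637933 [[-0.9374, -0.1603, 0.3093, 0.329], [-0.3483, 0.4529, -0.8207, 0.8104], [-0.0085, -0.877, -0.4803, 0.5396], [0.0, 0.0, 0.0, 1.0]]
top 457.44674432054177 457.44674432054177 278.6551695448477 203.0740759076932 [[-0.0066, -0.9858, 0.1679, 0.4501], [-0.9997, 0.0024, -0.0249, 0.0611], [0.0242, -0.168, -0.9855, 0.9031], [0.0, 0.0, 0.0, 1.0]]
```

View pics/side0.png

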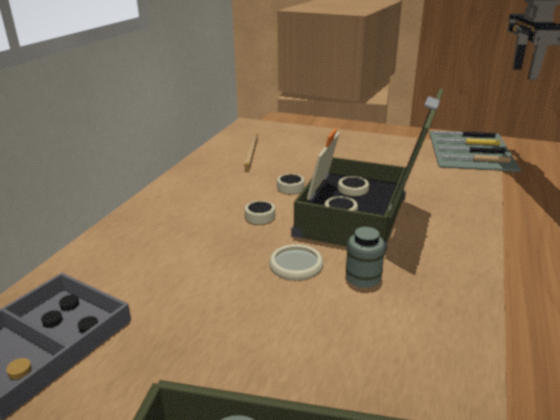

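View pics/top0.png

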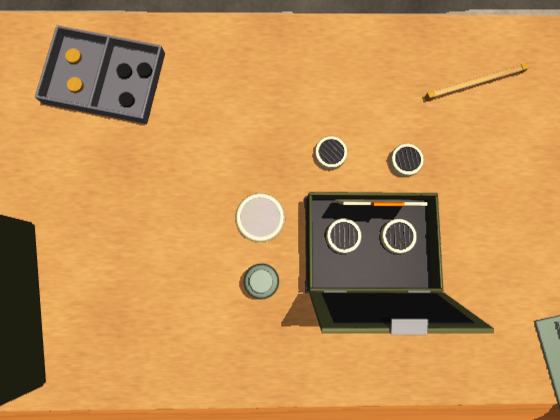

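The pictures show the case's lid hinge on the side nearest the robot (top view, bottom edge at row ~290) and the flap on the far side (row ~203). So by the calibration the case's +x points to world -x, towards the robot, and not to its left as the brief says. I'll check the calibration against the known TCP and measure the case.

```bash
cat > h.py <<'E'
import numpy as np,cv2
from rig import get_state,camera
def proj(c,P):
    T=np.linalg.inv(c["world_from_camera"]);p=T[:3,:3]@np.asarray(P,float)+T[:3,3]
    return np.array([c["fx"]*p[0]/p[2]+c["cx"],c["fy"]*p[1]/p[2]+c["cy"]])
def ray(c,uv):
    M=np.asarray(c["world_from_camera"]);d=M[:3,:3]@np.array([(uv[0]-c["cx"])/c["fx"],(uv[1]-c["cy"])/c["fy"],1]);return M[:3,3],d
def onz(c,uv,z):
    o,d=ray(c,uv);return o+d*(z-o[2])/d[2]
def crop(img,r,k,f):
    x0,y0,x1,y1=r;cv2.imwrite(f,cv2.resize(img[y0:y1,x0:x1],None,fx=k,fy=k,interpolation=cv2.INTER_CUBIC))
E
python3 - <<'E'
from h import *
s=camera("side");t=camera("top")
print("tcp in side",proj(s,get_state()["eef_pos"]))
for uv in[(307,194),(437,194),(442,291),(307,291)]: print("top rim",uv,onz(t,uv,.08).round(4))
for uv in[(322,332),(492,328)]: print(uv,onz(t,uv,.25).round(3))
crop(t["image"],(290,170,510,350),3.6,"pics/t1.png")
crop(s["image"],(230,80,450,300),2.7,"pics/s1.png")
E
```

```text
tcp in side [521.94661456  87.07419251]
top rim (307, 194) [ 0.6071 -0.0118  0.08  ]
top rim (437, 194) [ 0.6067 -0.2525  0.08  ]
top rim (442, 291) [ 0.4306 -0.25    0.08  ]
top rim (307, 291) [ 0.4323 -0.0088  0.08  ]
(322, 332) [ 0.38  -0.014  0.25 ]
(492, 328) [ 0.383 -0.253  0.25 ]
```

View pics/t1.png

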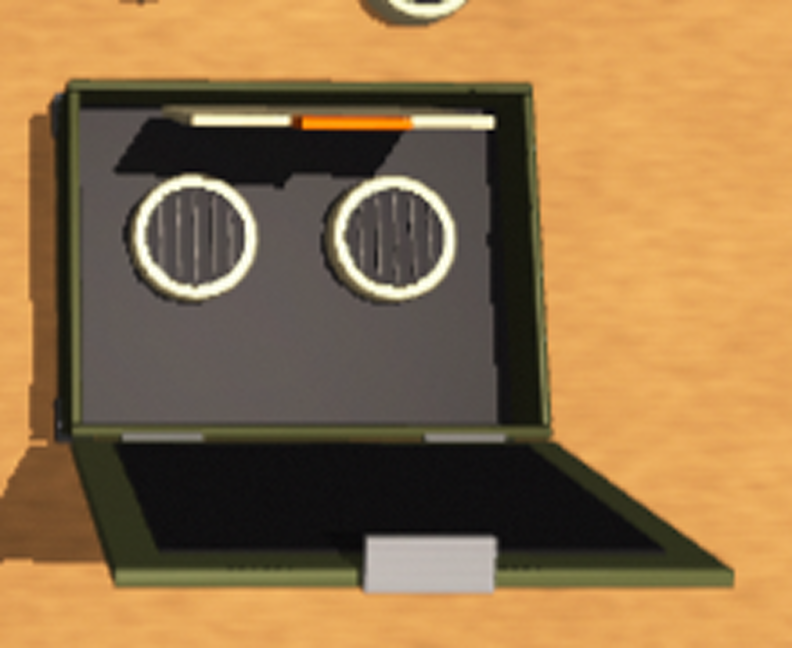

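View pics/s1.png

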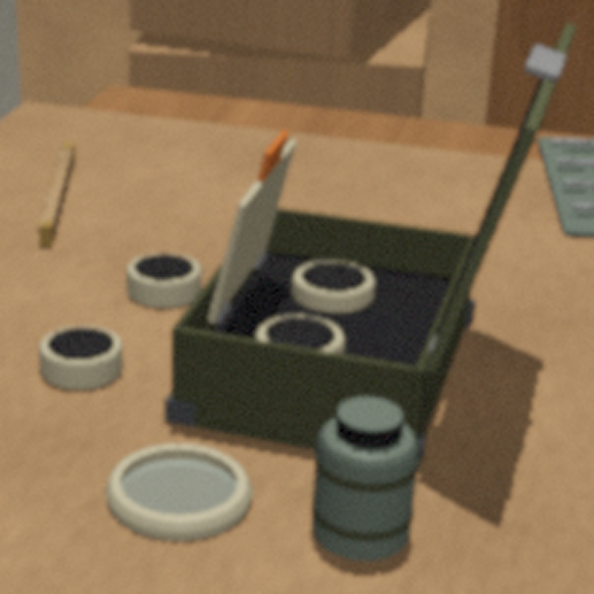

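```bash
cat >> h.py <<'E'
from scipy.spatial.transform import Rotation as Ro
def R():
    q=get_state()["tool_rot"];return Ro.from_quat([q[1],q[2],q[3],q[0]])
def show():
    s=get_state();r=R();print("t",round(float(s["clock"]),2),"p",np.round(s["eef_pos"],4),"F",np.round(s["ft_force"],1));print(r.as_matrix().round(3))
def to(P,Rt=None):
    "total normalised shift in tool axes, and turn"
    s=get_state();r=R();print("shift",(r.inv().apply(np.array(P)-s["eef_pos"])/.5).round(3))
    if Rt is not None: print("turn",((r.inv()*Ro.from_matrix(Rt)).as_rotvec()/(np.pi/2)).round(3))
E
python3 - <<'E'
from h import *
show()
# flap top edge triangulation: tab corners
s=camera("side");t=camera("top")
def tri(a,b):
    o1,d1=ray(t,a);o2,d2=ray(s,b);A=np.c_[d1,-d2];k=np.linalg.lstsq(A,o2-o1,rcond=None)[0];p,q=o1+k[0]*d1,o2+k[1]*d2;return ((p+q)/2).round(3),np.linalg.norm(p-q).round(4)
# orange mask centroids
for c,n in((t,'t'),(s,'s')):
    h=cv2.cvtColor(c["image"],cv2.COLOR_BGR2HSV);m=cv2.inRange(h,(4,190,120),(14,255,255))
    n_,l,st,ce=cv2.connectedComponentsWithStats(m);[print(n,st[i],ce[i]) for i in range(1,n_) if 10<st[i][4]<400]
print("lid far corner", tri((493.6,331.5),(230+570/2.7,80+28/2.7)))
print("flap corner near", tri((290+190/3.6,170+120/3.6),(230+240/2.7,80+200/2.7)))
print("flap corner far", tri((290+494/3.6,170+122/3.6),(230+290/2.7,80+145/2.7)))
print("tongue", tri((290+430/3.6,170+563/3.6),(230+545/2.7,80+60/2.7)))
for n,uv in(("lens",(260,217)),("can",(261,281))): print(n,onz(t,uv,.016 if n=="lens" else .092).round(3))
for uv in((331,152),(407,159)):print(onz(t,uv,.024).round(3))
down=np.c_[[0,0,-1],[1,0,0],[0,-1,0]]; print(np.linalg.det(down))
r=R().as_matrix();print("turn to jaw-y:",((R().inv()*Ro.from_matrix(down)).as_rotvec()/(np.pi/2)).round(3),((R().inv()*Ro.from_matrix(down*[1,-1,-1])).as_rotvec()/(np.pi/2)).round(3))
E
```

```text
t 0.2 p [ 0.206  -0.6161  0.1773] F [-0.1  0.6 -0.2]
[[-0.     0.948  0.317]
 [ 0.001  0.317 -0.948]
 [-1.    -0.    -0.001]]
t [372 202  29   1  29] [386. 202.]
s [328 135   5   8  13] [330.07692308 137.69230769]
lid far corner (array([ 0.381, -0.254,  0.25 ]), np.float64(0.0049))
flap corner near (array([ 0.578, -0.063,  0.16 ]), np.float64(0.0036))
flap corner far (array([ 0.579, -0.208,  0.15 ]), np.float64(0.0047))
tongue (array([ 0.389, -0.133,  0.26 ]), np.float64(0.0028))
lens [0.574 0.075 0.016]
can [0.45  0.072 0.092]
[ 0.703 -0.066  0.024]
[ 0.689 -0.218  0.024]
1.0
turn to jaw-y: [ 0.205 -0.     0.   ] [-1.795 -0.    -0.   ]
```

```bash
python3 -m inch '[[[-0.08,0,0,0.0515,0,0,-1],[-0.08,0,0,0.0515,0,0,-1],[-0.08,0,0,0.0515,0,0,-1],[-0.08,0,0,0.0515,0,0,-1],[0,0.07,-0.08,0,0,0,-1],[0,0.07,-0.08,0,0,0,-1],[0,0.07,-0.08,0,0,0,-1],[0,0.07,-0.08,0,0,0,-1],[0,0.07,-0.08,0,0,0,-1],[0,0.07,-0.08,0,0,0,-1],[0,0.07,-0.08,0,0,0,-1],[0,0.07,-0.08,0,0,0,-1]]]'
python3 - <<'E'
from h import *
show()
for n in("side","top"):
    c=camera(n);print(n,proj(c,get_state()["eef_pos"]));cv2.imwrite(f"pics/{n}2.png",c["image"])
to([.635,-.131,.33],np.c_[[0,0,-1],[1,0,0],[0,-1,0]])
E
```

```text
clock: 1.8
eef_pos: [0.4873, -0.2953, 0.338]
tool_rot: [-0.5, -0.5, -0.5, 0.5]
ft_force: [0.6, -0.4, 0.1]
opening: 0.0006
t 1.8 p [ 0.4873 -0.2953  0.338 ] F [ 0.6 -0.4  0.1]
[[ 0.     1.    -0.001]
 [-0.    -0.001 -1.   ]
 [-1.     0.     0.   ]]
side [393.55446175  38.77339701]
top [548.04005256 246.47092697]
shift [ 0.017  0.292 -0.315]
turn [ 0.006 -0.002 -0.001]
```

View pics/side2.png

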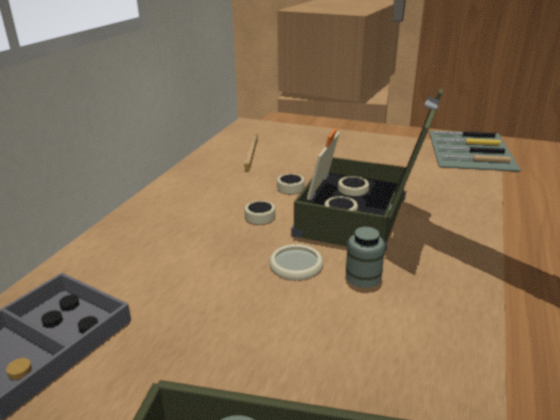

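View pics/top2.png

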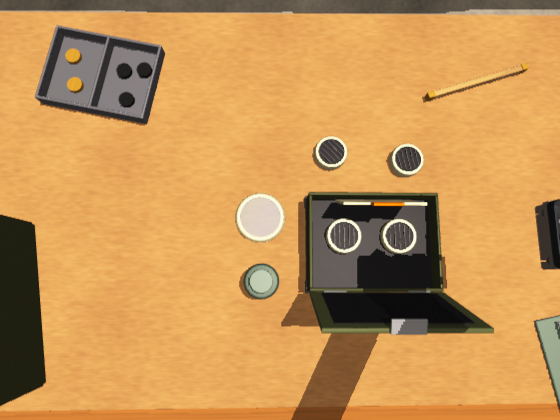

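Run:
```python
from h import *
s=cv2.imread("pics/side2.png");t=cv2.imread("pics/top2.png")
a=cv2.resize(s[0:70,350:440],None,fx=6,fy=6);b=cv2.resize(t[190:280,500:560],None,fx=4.66,fy=4.66)[:420]
cv2.imwrite("pics/c2.png",np.hstack([a,b[:420]]) if b.shape[0]==420 else a)
c=camera("side")
for P in[(.6075,-.01,.08),(.4315,-.01,.08),(.6075,-.25,.08),(.6075,-.01,0),(.4315,-.01,0)]: print(P,proj(c,P).round(1))
```

```text
(0.6075, -0.01, 0.08) [295.8 201.1]
(0.4315, -0.01, 0.08) [387.9 216.3]
(0.6075, -0.25, 0.08) [329.7 155. ]
(0.6075, -0.01, 0) [295.6 236.7]
(0.4315, -0.01, 0) [384.  253.3]
```

View pics/c2.png

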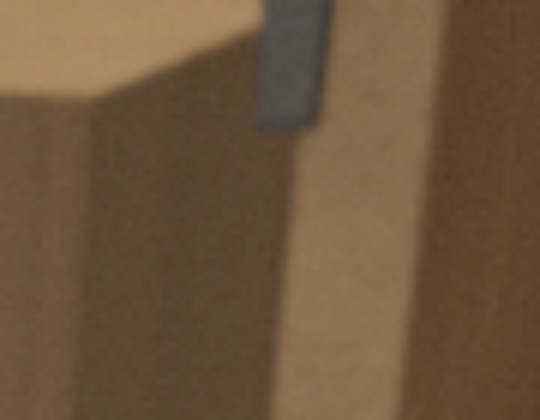

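The finger tip in the side view is at (398,21), but the reported TCP projects to (394,39). That is about 40 mm, while the case corners project correctly. I'll triangulate the tip in both views before making contact.

```bash
python3 -m inch '[[[0,0.1,-0.05,0,0,0,-1],[0,0.1,-0.08,0,0,0,-1],[0,0.1,-0.1,0,0,0,-1],[0.05,0,-0.1,0,0,0,-1],[0.06,0,0,0,0,0,-1],[0.06,0,0,0,0,0,-1],[0,0,0,0,0,0,-1]]]'
python3 - <<'E'
from h import *
show()
for n in("side","top"):
    c=camera(n);print(n,proj(c,get_state()["eef_pos"]));cv2.imwrite(f"pics/{n}3.png",c["image"])
E
```

```text
clock: 2.82
eef_pos: [0.6275, -0.1402, 0.2504]
tool_rot: [-0.498, -0.499, -0.501, 0.502]
ft_force: [-0.5, -0.0, 0.4]
opening: 0.0006
t 2.83 p [ 0.6275 -0.1402  0.2504] F [-0.5 -0.   0.4]
[[-0.005  1.    -0.003]
 [ 0.    -0.003 -1.   ]
 [-1.    -0.005 -0.   ]]
side [307.47652932  93.16331556]
top [403.42337186 156.7205421 ]
```

View pics/side3.png

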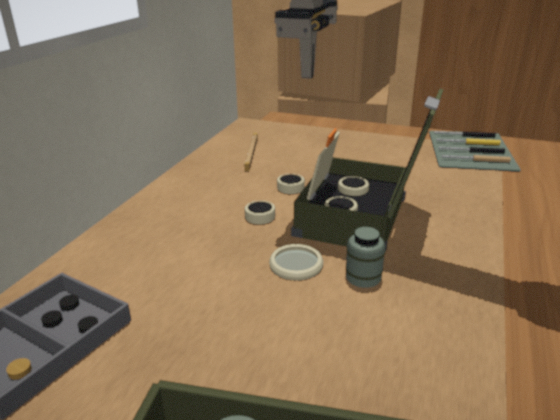

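View pics/top3.png

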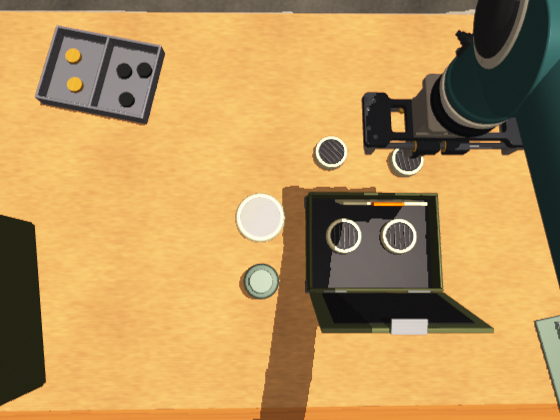

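Run:
```python
from h import *
s=cv2.imread("pics/side3.png");t=cv2.imread("pics/top3.png")
a=cv2.resize(s[0:130,250:380],None,fx=3,fy=3);b=cv2.resize(t[60:190,350:480],None,fx=3,fy=3)
cv2.imwrite("pics/c3.png",np.hstack([a,b]))
T=camera("top");S=camera("side");p=get_state()["eef_pos"]
for dz in(0,.02,.04,.088,.12): print(dz,proj(S,p+[0,0,dz]).round(1),proj(T,p+[0,0,dz]).round(1))
```

```text
0 [306.6  92.1] [403.3 156.1]
0.02 [306.8  82. ] [407.4 152.4]
0.04 [307.   71.7] [411.7 148.4]
0.088 [307.4  46.2] [423.3 137.7]
0.12 [307.7  28.4] [432.2 129.6]
```

View pics/c3.png

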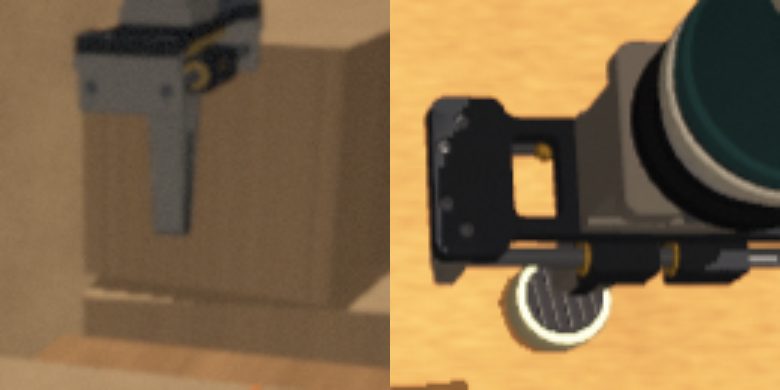

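```bash
python3 -m inch '[[[0.08,0,0,0,0,0,-1],[0.08,0,0,0,0,0,-1],[0.04,0,-0.01,0,0,0,-1],[0,0,0,0,0,0,-1]]]'
python3 - <<'E'
from h import *
show()
c=camera("side");print(proj(c,get_state()["eef_pos"]));crop(c["image"],(230,60,450,260),2.7,"pics/s4.png")
c=camera("top");crop(c["image"],(290,90,510,350),2.2,"pics/t4.png")
E
```

```text
clock: 3.52
eef_pos: [0.6292, -0.1334, 0.1525]
tool_rot: [-0.499, -0.5, -0.5, 0.5]
ft_force: [-0.2, -1.3, 0.4]
opening: 0.0005
t 3.52 p [ 0.6292 -0.1334  0.1525] F [-0.2 -1.3  0.4]
[[-0.001  1.    -0.   ]
 [ 0.    -0.    -1.   ]
 [-1.    -0.001 -0.   ]]
[305.09430886 141.09047074]
```

View pics/s4.png

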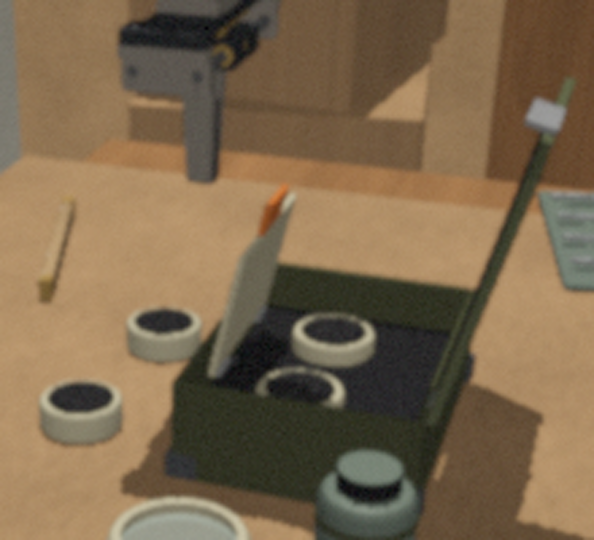

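View pics/t4.png

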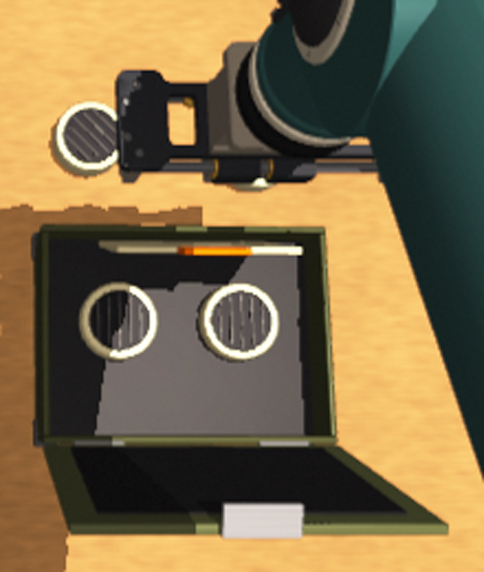

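```bash
python3 -m inch '[[[0.05,-0.03,0,0,0,0,-1],[0,-0.04,0,0,0,0,-1],[0,-0.03,0,0,0,0,-1],[0,-0.03,0,0,0,0,-1],[0,0,0,0,0,0,-1]]]'
python3 - <<'E'
from h import *
show()
c=camera("side");print(proj(c,get_state()["eef_pos"]));crop(c["image"],(230,60,450,260),2.7,"pics/s5.png")
E
```

```text
clock: 4.25
eef_pos: [0.5642, -0.1339, 0.1289]
tool_rot: [0.5, 0.5, 0.499, -0.5]
ft_force: [0.2, 0.4, -0.2]
opening: 0.0005
t 4.25 p [ 0.5642 -0.1339  0.1289] F [ 0.2  0.4 -0.2]
[[ 0.001  1.    -0.001]
 [-0.001 -0.001 -1.   ]
 [-1.     0.001  0.001]]
[335.46485311 156.54338561]
```

View pics/s5.png

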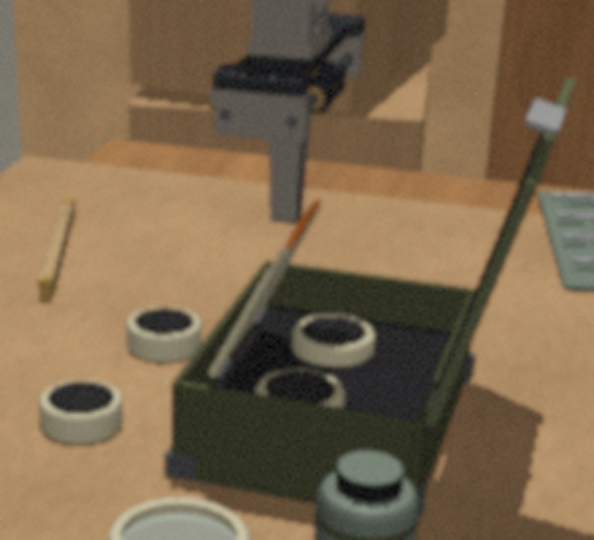

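```bash
python3 -m inch '[[[0.04,-0.036,0,0,0,0,-1],[0.04,-0.036,0,0,0,0,-1],[0.025,-0.015,0,0,0,0,-1],[0.025,-0.015,0,0,0,0,-1],[0,0,0,0,0,0,-1]]]'
python3 - <<'E'
from h import *
show()
c=camera("side");print(proj(c,get_state()["eef_pos"]));crop(c["image"],(230,60,450,260),2.7,"pics/s6.png")
E
```

```text
clock: 4.92
eef_pos: [0.513, -0.1334, 0.0621]
tool_rot: [-0.499, -0.5, -0.5, 0.501]
ft_force: [0.1, -0.2, 0.0]
opening: 0.0007
t 4.92 p [ 0.513  -0.1334  0.0621] F [ 0.1 -0.2  0. ]
[[-0.002  1.    -0.001]
 [ 0.    -0.001 -1.   ]
 [-1.    -0.002 -0.   ]]
[357.92997602 189.25475918]
```

View pics/s6.png

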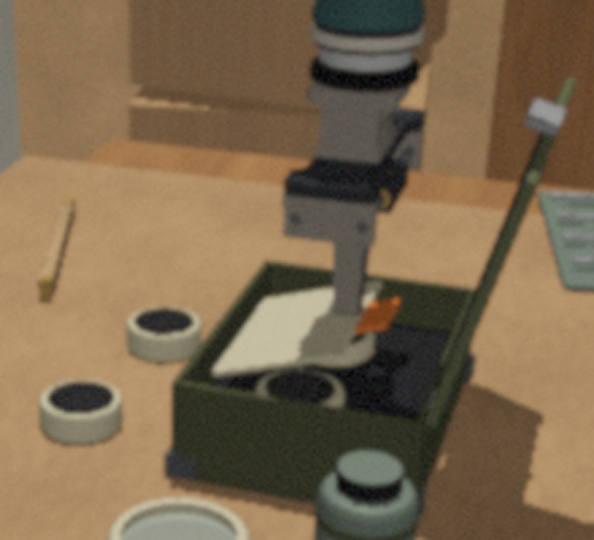

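```bash
python3 -m inch '[[[0.02,-0.005,0,0,0,0,-1],[0.02,0,0,0,0,0,-1],[0.014,0,0,0,0,0,-1],[0,0,0,0,0,0,-1]]]'
python3 - <<'E'
from h import *
show()
c=camera("side");print(proj(c,get_state()["eef_pos"]));crop(c["image"],(230,60,450,260),2.7,"pics/s7.png")
c=camera("top");crop(c["image"],(290,90,510,350),2.2,"pics/t7.png")
E
```

```text
clock: 5.48
eef_pos: [0.5107, -0.1333, 0.0351]
tool_rot: [-0.499, -0.5, -0.5, 0.5]
ft_force: [-0.1, 0.7, 0.5]
opening: 0.0005
t 5.47 p [ 0.5107 -0.1333  0.0351] F [-0.1  0.7  0.5]
[[-0.001  1.    -0.001]
 [ 0.    -0.001 -1.   ]
 [-1.    -0.001 -0.   ]]
[358.37598837 201.07140932]
```

View pics/s7.png

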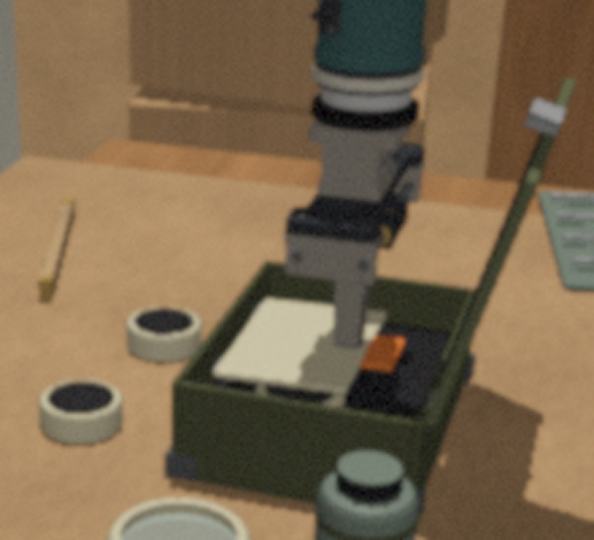

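View pics/t7.png

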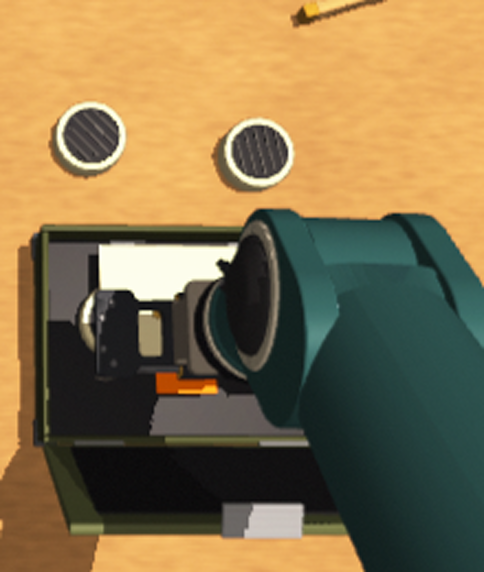

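The flap is almost flat. I'll press down in small steps until the force rises.

```bash
python3 -m inch '[[[0.008,0,0,0,0,0,-1],[0,0,0,0,0,0,-1]]]'; python3 -m inch '[[[0.006,0,0,0,0,0,-1],[0,0,0,0,0,0,-1]]]'
```

```text
clock: 5.82
eef_pos: [0.5111, -0.1335, 0.0318]
tool_rot: [-0.5, -0.5, -0.5, 0.5]
ft_force: [0.2, 0.1, -0.4]
opening: 0.0004
clock: 6.08
eef_pos: [0.5113, -0.1336, 0.0304]
tool_rot: [-0.5, -0.5, -0.5, 0.5]
ft_force: [-4.6, 1.0, 14.5]
opening: 0.0004
```

```bash
python3 -m inch '[[[-0.04,0,0,0,0,0,-1],[-0.1,0,0,0,0,0,-1],[-0.1,0,0,0,0,0,-1],[-0.1,0,0,0,0,0,-1],[-0.1,0,0,0,0,0,-1],[-0.1,0,0.03,0,0,0,-1],[0,0,0,0,0,0,-1]]]'
python3 - <<'E'
from h import *
show()
c=camera("side");print(proj(c,get_state()["eef_pos"]));cv2.imwrite("pics/s8.png",c["image"])
c=camera("top");cv2.imwrite("pics/t8.png",c["image"])
E
```

```text
clock: 6.95
eef_pos: [0.5132, -0.1501, 0.303]
tool_rot: [0.502, 0.502, 0.497, -0.499]
ft_force: [0.1, 1.0, -0.5]
opening: 0.0004
t 6.95 p [ 0.5132 -0.1501  0.303 ] F [ 0.1  1.  -0.5]
[[ 0.008  1.    -0.003]
 [-0.003 -0.003 -1.   ]
 [-1.     0.008  0.003]]
[368.95669926  72.35779535]
```

View pics/s8.png

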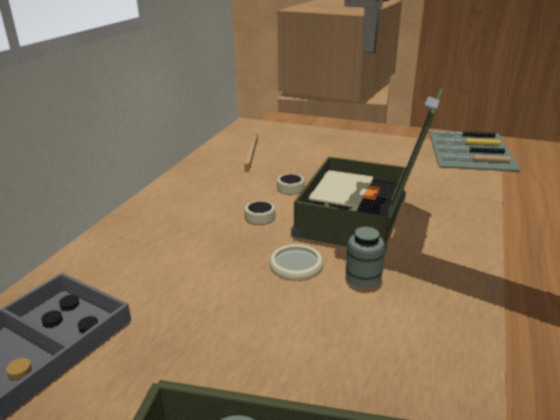

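View pics/t8.png

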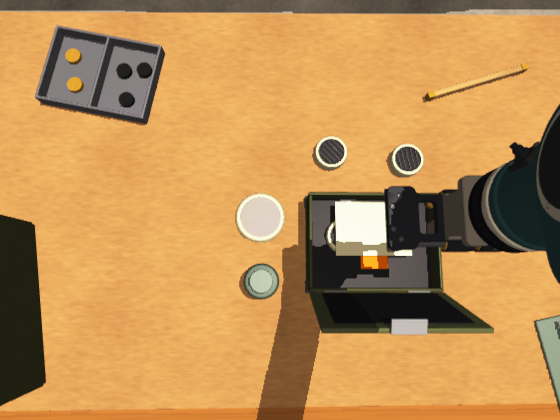

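Flap is flat (cream panel down, tab at (373,260) in top view), lid still open, bystanders unmoved. Next I move the tool over to the robot side of the lid.

```bash
python3 -m inch '[[[0,-0.085,0.025,0,0,0,-1],[0,-0.085,0.025,0,0,0,-1],[0,-0.085,0.025,0,0,0,-1],[0,-0.085,0.025,0,0,0,-1],[0,0,0,0,0,0,-1]]]'
python3 - <<'E'
from h import *
show();print(get_state()["joint_positions"])
c=camera("side");print(proj(c,get_state()["eef_pos"]));cv2.imwrite("pics/s9.png",c["image"])
c=camera("top");cv2.imwrite("pics/t9.png",c["image"])
E
```

```text
clock: 7.68
eef_pos: [0.338, -0.1986, 0.2974]
tool_rot: [-0.498, -0.501, -0.5, 0.502]
ft_force: [0.6, 0.2, -0.2]
opening: 0.0006
t 7.67 p [ 0.338  -0.1986  0.2974] F [ 0.6  0.2 -0.2]
[[-0.003  1.    -0.005]
 [ 0.001 -0.005 -1.   ]
 [-1.    -0.003 -0.001]]
[ 0.63960546 -0.09219971 -0.17877903  2.00812518 -0.01688546  1.22705034
 -1.10811955]
[466.37561175  74.83143501]
```

View pics/s9.png

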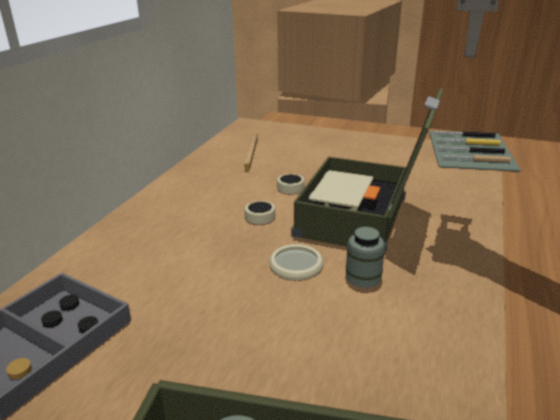

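View pics/t9.png

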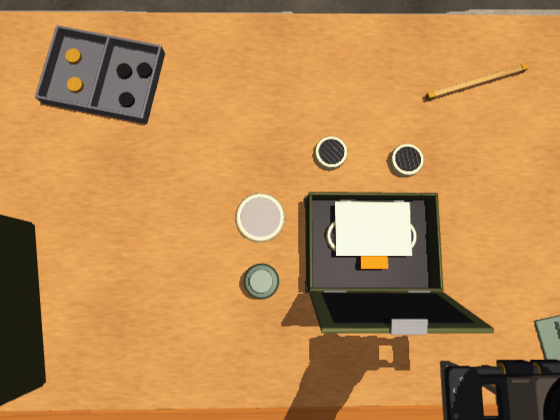

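```bash
python3 -m inch '[[[0.07,0,0,0,0,0,-1],[0.07,0,0,0,0,0,-1],[0.06,0,0,0,0,0,-1],[0,0,0,0,0,0,-1]]]'
python3 - <<'E'
from h import *
show()
c=camera("side");print(proj(c,get_state()["eef_pos"]));crop(c["image"],(330,30,550,230),2.7,"pics/s10.png")
c=camera("top");crop(c["image"],(300,180,560,420),2.4,"pics/t10.png")
E
```

```text
clock: 8.28
eef_pos: [0.3402, -0.1966, 0.1966]
tool_rot: [0.498, 0.499, 0.502, -0.5]
ft_force: [0.2, 0.5, 0.1]
opening: 0.0003
t 8.28 p [ 0.3402 -0.1966  0.1966] F [0.2 0.5 0.1]
[[-0.005  1.     0.001]
 [ 0.003  0.001 -1.   ]
 [-1.    -0.005 -0.003]]
[457.07949594 126.19747907]
```

View pics/s10.png

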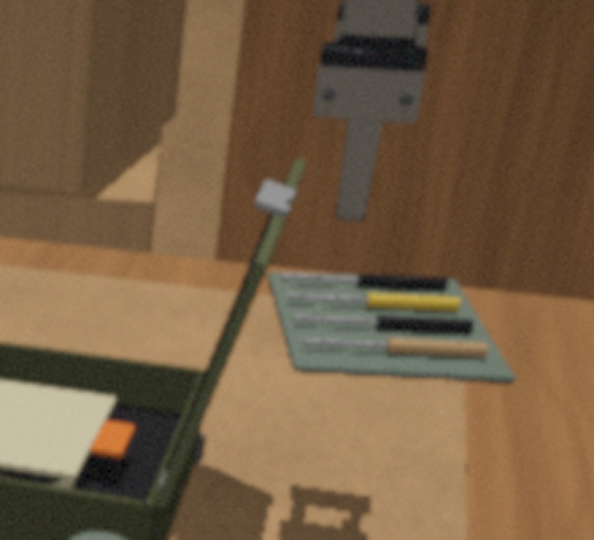

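View pics/t10.png

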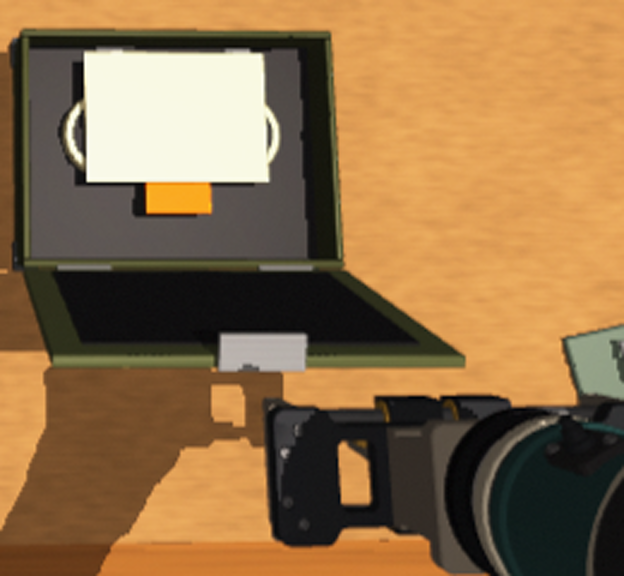

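```bash
python3 -m inch '[[[0,0.036,0,0,0,0,-1],[0,0.036,0,0,0,0,-1],[0,0.036,0,0,0,0,-1],[0,0.036,0,0,0,0,-1],[0,0,0,0,0,0,-1]]]'
python3 - <<'E'
from h import *
show()
c=camera("side");print(proj(c,get_state()["eef_pos"]));crop(c["image"],(300,30,520,230),2.7,"pics/s11.png")
E
```

```text
clock: 9.0
eef_pos: [0.4149, -0.198, 0.1986]
tool_rot: [0.5, 0.5, 0.5, -0.499]
ft_force: [0.0, 0.4, -0.3]
opening: 0.0006
t 9.0 p [ 0.4149 -0.198   0.1986] F [ 0.   0.4 -0.3]
[[ 0.001  1.     0.001]
 [ 0.001  0.001 -1.   ]
 [-1.     0.001 -0.001]]
[418.99035922 121.85116224]
```

View pics/s11.png

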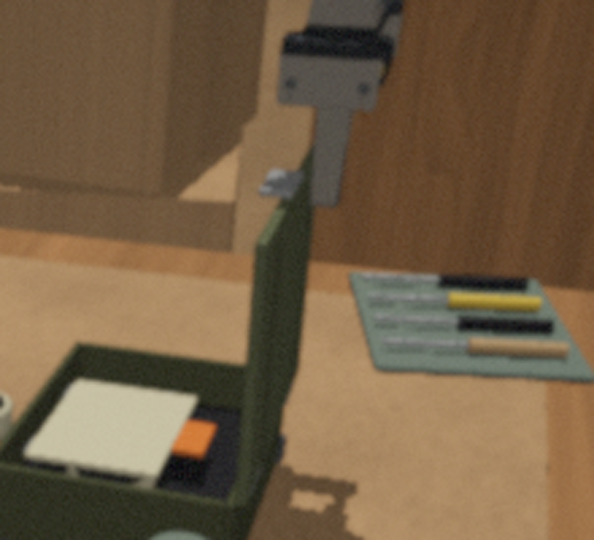

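```bash
python3 -m inch '[[[0.01,0.053,0,0,0,0,-1],[0.01,0.053,0,0,0,0,-1],[0.021,0.04,0,0,0,0,-1],[0.021,0.04,0,0,0,0,-1],[0.032,0.033,0,0,0,0,-1],[0.032,0.033,0,0,0,0,-1],[0,0,0,0,0,0,-1]]]'
python3 - <<'E'
from h import *
show()
c=camera("side");print(proj(c,get_state()["eef_pos"]));crop(c["image"],(250,50,470,270),2.7,"pics/s12.png")
c=camera("top");crop(c["image"],(220,120,560,380),2.2,"pics/t12.png")
E
```

```text
clock: 9.93
eef_pos: [0.5387, -0.1979, 0.1346]
tool_rot: [0.499, 0.5, 0.501, -0.5]
ft_force: [-0.7, 0.2, 0.3]
opening: 0.0004
t 9.93 p [ 0.5387 -0.1979  0.1346] F [-0.7  0.2  0.3]
[[-0.002  1.    -0.   ]
 [ 0.001 -0.    -1.   ]
 [-1.    -0.002 -0.001]]
[355.46593832 143.96195815]
```

View pics/s12.png

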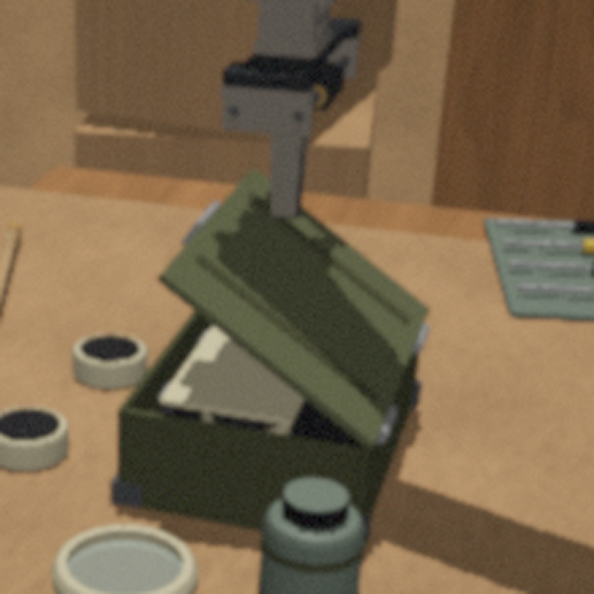

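View pics/t12.png

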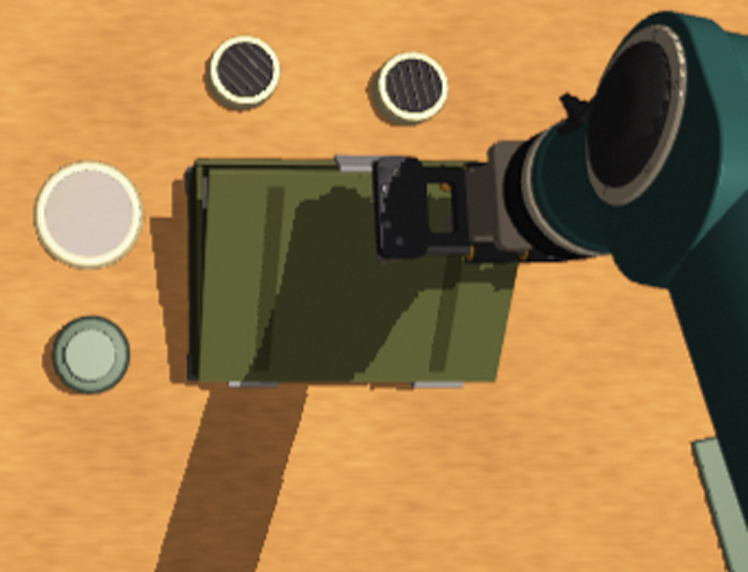

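```bash
python3 -m inch '[[[0.038,0.024,0,0,0,0,-1],[0.038,0.024,0,0,0,0,-1],[0.03,0.007,0,0,0,0,-1],[0.03,0.007,0,0,0,0,-1],[0.01,0,0,0,0,0,-1],[0.01,0,0,0,0,0,-1],[0,0,0,0,0,0,-1]]]'; python3 -m inch '[[[0.01,0,0,0,0,0,-1],[0,0,0,0,0,0,-1]]]'
```

```text
clock: 10.9
eef_pos: [0.5695, -0.1985, 0.0577]
tool_rot: [-0.5, -0.5, -0.5, 0.5]
ft_force: [0.1, -0.8, 0.9]
opening: 0.0003
clock: 11.15
eef_pos: [0.5697, -0.1986, 0.0526]
tool_rot: [-0.5, -0.5, -0.5, 0.5]
ft_force: [-0.8, 0.5, 0.2]
opening: 0.0003
```

```bash
python3 -m inch '[[[0.008,0,0,0,0,0,-1],[0,0,0,0,0,0,-1]]]'
python3 - <<'E'
from h import *
c=camera("side");crop(c["image"],(250,50,470,270),2.7,"pics/s13.png")
E
```

```text
clock: 11.4
eef_pos: [0.5701, -0.1987, 0.0516]
tool_rot: [-0.5, -0.5, -0.5, 0.5]
ft_force: [-6.2, 1.1, 20.2]
opening: 0.0002
```

View pics/s13.png

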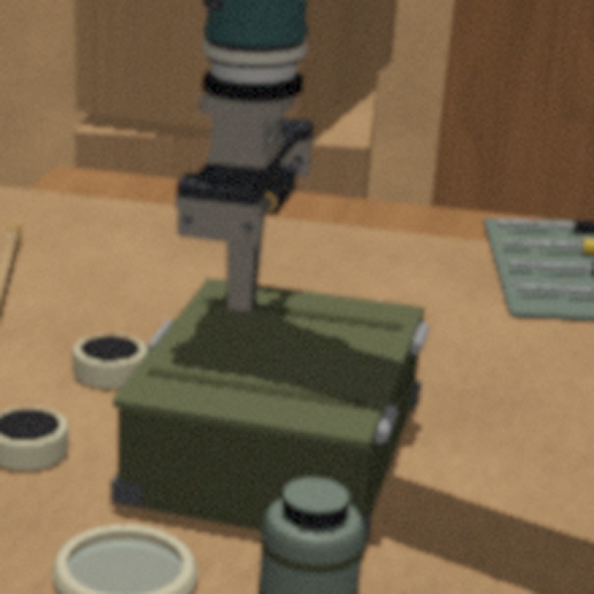

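A 20 N stop at the height expected for a shut lid. I'll hold briefly, lift clear and check.

```bash
python3 -m inch '[[[0,0,0,0,0,0,-1],[0,0,0,0,0,0,-1],[-0.04,0,0,0,0,0,-1],[-0.08,0,0,0,0,0,-1],[-0.1,0,0,0,0,0,-1],[-0.1,0,0,0,0,0,-1],[-0.06,0,0.1,0,0,0,-1],[0,0,0.1,0,0,0,-1],[0,0,0.1,0,0,0,-1],[0,0,0.1,0,0,0,-1],[0,0,0,0,0,0,-1],[0,0,0,0,0,0,-1]]]'
python3 - <<'E'
from h import *
show()
c=camera("side");crop(c["image"],(220,80,440,300),2.7,"pics/s14.png")
for P in[(.614,-.01,.088),(.614,-.251,.088)]: print(((proj(c,P)-[220,80])*2.7).round(0))
t=camera("top");crop(t["image"],(220,120,560,380),2.2,"pics/t14.png")
for P in[(.614,-.01,.088),(.614,-.251,.088)]: print(((proj(t,P)-[220,120])*2.2).round(0))
E
```

```text
clock: 12.95
eef_pos: [0.57, -0.3977, 0.2388]
tool_rot: [0.5, 0.5, 0.5, -0.5]
ft_force: [0.8, 0.1, 0.2]
opening: 0.0003
t 12.95 p [ 0.57   -0.3977  0.2388] F [0.8 0.1 0.2]
[[ 0.     1.    -0.   ]
 [ 0.001 -0.    -1.   ]
 [-1.     0.    -0.001]]
[196. 316.]
[289. 192.]
[190. 153.]
[479. 152.]
```

View pics/s14.png

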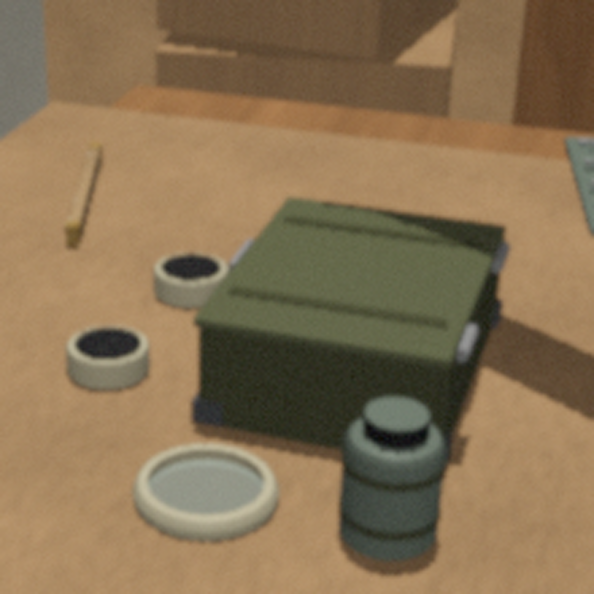

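View pics/t14.png

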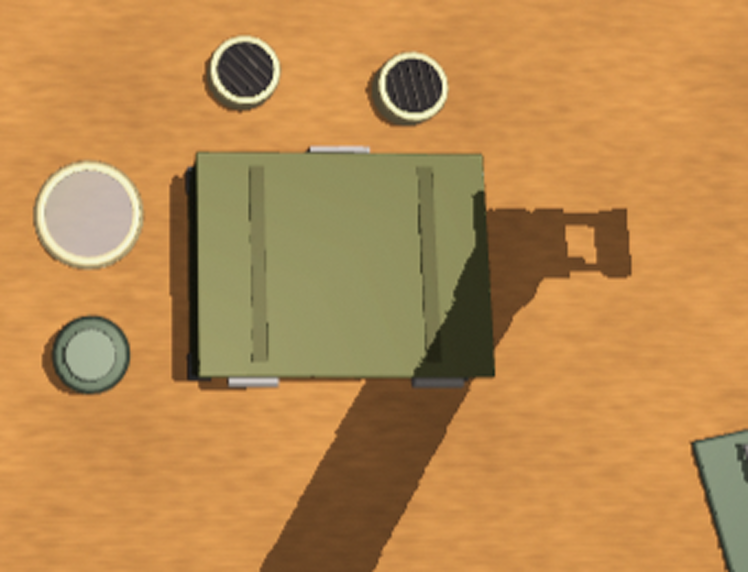

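The lid lies flush with the rim (side view corners ~(200,322) and (288,202), as predicted for shut), the four loose items stand where they were, and the arm is clear.

```bash
python3 -c "
from rig import hand_in
print(hand_in())"
```

```text
the job is handed in; nothing more can be done
None
```

I folded the flap down with the shut fingertips, then swung the lid shut from the robot's side. I backed the arm clear and handed in at about 13 s; no verdict was reported.

**Last checks:**
- **Flap:** I pressed until the force rose to about 14 N. In both views it then lay flat with the lid still open. With the lid shut it can no longer be seen.
- **Lid:** I pressed to a 20 N stop. In the side view it lies flush on the rim, with its corners within about 2 px of where a shut lid should project. The stop height also matches a shut lid, using the offset found on the flap.
- **Loose items:** by eye, the filters, lens and canister look unmoved and the canister is upright.
- **Arm:** it was clear of everything at the end, with no contact force.

**What disagreed:**
- **Case direction:** the brief says the case's +x axis points to the robot's left. In the calibrated images it points towards the robot (world -x), and I followed the images.
- **Tip height:** the fingertips sat about 30–36 mm higher in the pictures than the reported TCP. The stop at the flap gave about 36 mm, so I corrected the lid heights by that and felt for the stops.
- **Force reading:** it stayed near zero while the flap and lid were moving and rose clearly only at the stops.

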